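Load the fuse tester's feed lane and shut its gate

TASK

Load the feed lane that leads to the turntable: slide the three thick upright fuses one by one, standing on the mat all the way, between the two guide rails so that they stand in single file past the gate, then slide the gate fully shut behind them. Do not lift a fuse off the mat or tip it over, and leave the slim lying fuse, the red knob and the porcelain stub where they are.

Things in the scene. Friction and masses are not known exactly. Their poses are not given: they have to be found in the camera images.
- fuse_a: one of three alike thick fuses, standing upright and loose: cylinder 36 mm in diameter and 52 mm tall, white ceramic body with silver metal caps at both ends, about 130 g; origin at the centre of its underside, z up along its axis
- fuse_b: one of three alike thick fuses, standing upright and loose: cylinder 36 mm in diameter and 52 mm tall, white ceramic body with silver metal caps at both ends, about 130 g; origin at the centre of its underside, z up along its axis
- fuse_c: one of three alike thick fuses, standing upright and loose: cylinder 36 mm in diameter and 52 mm tall, white ceramic body with silver metal caps at both ends, about 130 g; origin at the centre of its underside, z up along its axis
- lane: fixed feed lane on the rubber mat (mat top 4 mm above the shelf): two parallel aluminium guide rails 12 mm tall, 10 mm thick, 45 mm apart inside, from x = 7 mm to the end stop at x = 118 mm. Origin on the lane's centre line at the gate line, on the mat's top; x points into the lane, z up. Three fuses in file take up 108 of the 114 mm between shut gate and stop
- lane_mouth (a point): centre of the lane's mouth, on the mat, at x = -56 mm in the lane's frame: here two 12 mm tall guides stand about 100 mm apart inside; they narrow to 45 mm apart at x = -9 mm
- lane_end (a point): foot of the dark steel end stop's face (36 mm tall), on the lane's centre line at x = 118 mm, on the mat's top. Behind it is the fixed turntable, 176 mm in diameter, with a grey fuse holder up to 80 mm tall
- gate (a joint): sliding gate, in m: 0 = fully open, 0.060 = fully shut; it slides along the lane's -y with about 1.5 N of friction and stays where left. A flat steel bar 8 mm thick at x = 0 in the lane's frame, its top 11 mm above the mat, in a low track on the lane's +y side; its tip is at y = +36 mm open, -24 mm shut (across the lane)
- gate_handle (a point): top centre of the gate's handle: an upright plain aluminium round post 16 mm in diameter, its top 42 mm above the mat, to grasp or push anywhere from 12 mm above the mat up; in the lane's frame at x = 0, y = +111 mm open and +51 mm shut
- knob: bystander: red anodised knurled knob lying loose on the mat beside the lane, 33 mm in diameter, 22 mm tall; origin at the centre of its underside
- stub: bystander: ribbed white porcelain insulator stub standing on the mat beside the lane, 30 mm in diameter, 44 mm tall with its brass pin; origin at the centre of its underside
- slim_fuse: bystander: slim silver-capped ceramic fuse lying on the mat, 51 mm long along its x axis, 14 mm thick; origin at the centre of its underside

How it is judged:
On the way, in this order (a step that is already met when the one before it is completed fails the run):
1. a first fuse stands upright between the rails, its centre past the gate line, the others not yet (((x of fuse_a in the frame of lane between 0 and 0.112 m and y of fuse_a in the frame of lane between -0.009 and 0.009 m and angle between fuse_a's own z axis and vertical below 0.12 rad) or (x of fuse_b in the frame of lane between 0 and 0.112 m and y of fuse_b in the frame of lane between -0.009 and 0.009 m and angle between fuse_b's own z axis and vertical below 0.12 rad) or (x of fuse_c in the frame of lane between 0 and 0.112 m and y of fuse_c in the frame of lane between -0.009 and 0.009 m and angle between fuse_c's own z axis and vertical below 0.12 rad))), for 0.2 s.
2. a second fuse stands in the lane as well ((((x of fuse_a in the frame of lane between 0 and 0.112 m and y of fuse_a in the frame of lane between -0.009 and 0.009 m and angle between fuse_a's own z axis and vertical below 0.12 rad) and (x of fuse_b in the frame of lane between 0 and 0.112 m and y of fuse_b in the frame of lane between -0.009 and 0.009 m and angle between fuse_b's own z axis and vertical below 0.12 rad)) or ((x of fuse_a in the frame of lane between 0 and 0.112 m and y of fuse_a in the frame of lane between -0.009 and 0.009 m and angle between fuse_a's own z axis and vertical below 0.12 rad) and (x of fuse_c in the frame of lane between 0 and 0.112 m and y of fuse_c in the frame of lane between -0.009 and 0.009 m and angle between fuse_c's own z axis and vertical below 0.12 rad)) or ((x of fuse_b in the frame of lane between 0 and 0.112 m and y of fuse_b in the frame of lane between -0.009 and 0.009 m and angle between fuse_b's own z axis and vertical below 0.12 rad) and (x of fuse_c in the frame of lane between 0 and 0.112 m and y of fuse_c in the frame of lane between -0.009 and 0.009 m and angle between fuse_c's own z axis and vertical below 0.12 rad)))), for 0.2 s.
3. all three fuses stand in the lane in single file (x of fuse_a in the frame of lane between 0 and 0.112 m and y of fuse_a in the frame of lane between -0.009 and 0.009 m and angle between each of fuse_a, fuse_b, fuse_c's own z axis and vertical below 0.12 rad and x of fuse_b in the frame of lane between 0 and 0.112 m and y of fuse_b in the frame of lane between -0.009 and 0.009 m and x of fuse_c in the frame of lane between 0 and 0.112 m and y of fuse_c in the frame of lane between -0.009 and 0.009 m), for 0.2 s.
At the end, for the whole second after the job is handed in: all three thick fuses stand upright (within 0.12 rad) and at rest between the guide rails (centres within 9 mm of the lane's centre line and 19 to 112 mm past the gate line), and the gate is shut behind them (joint above 0.054 of 0.060 m) (x of fuse_a in the frame of lane between 0.019 and 0.112 m and y of fuse_a in the frame of lane between -0.009 and 0.009 m and angle between each of fuse_a, fuse_b, fuse_c's own z axis and vertical below 0.12 rad and linear speed of each of fuse_a, fuse_b, fuse_c below 0.01 m/s and x of fuse_b in the frame of lane between 0.019 and 0.112 m and y of fuse_b in the frame of lane between -0.009 and 0.009 m and x of fuse_c in the frame of lane between 0.019 and 0.112 m and y of fuse_c in the frame of lane between -0.009 and 0.009 m and value of joint gate above 0.054 m); the robot touches nothing.
It fails at once if a thick fuse is lifted off the mat (by more than 12 mm) (height (world z) of any of fuse_a, fuse_b, fuse_c above 0.016 m).
It fails at once if a thick fuse is tipped over (tilted by more than 0.5 rad) (angle between any of fuse_a, fuse_b, fuse_c's own z axis and vertical above 0.5 rad).
It fails at once if the slim fuse, the knob or the stub is moved by more than 25 mm (distance of any of slim_fuse, knob, stub from where it was at the start of the episode above 0.025 m).
It also fails if it takes over 72 s, if anything falls off the work surface, if the arm or the gripper's body presses on something with over 40 N, if the wrist force passes 120 N, or if a joint passes its speed limit or range.

ROBOT

A 7-joint arm with a two-finger parallel gripper is mounted at the origin on the work surface. World frame = base frame: x ahead of the robot, y to its left, z up, the work surface at z = 0. Lengths are in m, angles in rad, forces in N, time in s.
With the tool pointing down it reaches from about 0.4 to 0.85 m from the base axis. Payload 10.4 kg.
Tool frame: the origin (TCP) lies midway between the tips of the shut fingers; the grasp point (between the pads) lies r.grip_point_offset behind it (r.grip_point_offset is the distance from the TCP to the grasp point, in m); z points along the fingers, y is the line along which they close (so a half turn about z gives the same grasp; the last joint's range is limited). The gripper opens to 87 mm and grips with 3 to 60 N. Pads are 19 mm wide; open, the fingers measure 117 mm over their backs; the gripper's body (75 mm by 190 mm) begins 51 mm behind the grasp point.
Start: joints at [1.208, 0.332, -0.065, 1.46, 0.022, 1.35, -0.088], TCP at [0.208, -0.589, 0.223] pointing down, gripper open.
Joint ranges: [-2.6, 2.6], [-0.5, 2.12], [-1.47, 1.34], [0.16, 2.42], [-1.27, 4.41], [0.06, 2.06], [-2.6, 2.6]. Speed limits (rad/s): [2.22, 2.22, 2.79, 2.79, 3.14, 3.14, 3.14].

INTERFACE

Orientations are given as a unit quaternion [x, y, z, w].
In Python, from bench import r gives the robot as it stands.
- The arm moves only by the tool play_rows, never from a script. Its arguments are lists of equal length, an entry for each row: "claw": the closure, from 0 (fully open) to 1 (shut); "delta_pos": the shift along the tool's x, y, z scaled (see below), a list of three; "delta_rot": the turn, a rotation vector about the tool's x, y, z scaled (see below), a list of three. A call has 1 to 8 rows; each row shifts and turns the commanded pose from where the row before left it, along the tool's axes as they then stand; what a row does not reach is not made up. The controller multiplies each number of a shift by 200 mm and each number of a turn by pi rad. A row lasts 1/10 s, in which the tool goes at most 50 mm and 8.59 degrees, less where a joint would pass 70% of its speed; a pose out of reach is approached as far as the arm can. A call with a number of a shift or a turn outside -1 to 1 is refused whole. A call with a gripper value outside its range is refused whole. The fingers move at their own pace and stop on an object; "squeeze" is the grip in N (left out, the last holds). Time passes only in rows, so rows that do not move let the fingers close. It gives the time, the measured TCP pose, the force, the opening and the grip force at its end, in the units of the state.
- r.read_state(): the state, without advancing time (a new reading comes with each control period).
- r.camera(name): name is "scene" or "top"; returns a dict with "pixels" (400x640x3 uint8, red, green, blue), "camera_matrix" (3x3 intrinsics, pixels), "cam_to_world" (4x4, takes a point from camera to world coordinates). Camera axes: x right, y up, looking along -z (the intrinsics and any distortion apply to the point x, -y, -z); pixel columns grow to the right and rows downward; lengths in m; the calibration is good to about 2 mm. A picture is of the moment at which its call begins. There is no depth.
- r.close_job(): hands the job in; it is judged then, once.
The state is a dict: "time": time; "joint_positions": joint angles; "joint_vel": joint speeds; "joint_torque": joint torques, N m; "ee_pos": TCP position; "eef_rot": TCP orientation; "ft_force": force on the tool from outside, world axes, zero at the start; "torque": the same for the moment, N m; "width": finger opening in m; "grip_force": force on a finger pad.
Only numpy, scipy, OpenCV 4.12 (cv2) and the standard library are available. Lean on these libraries where they do the work, as an engineer would, in place of code of your own. Each camera call takes 0.05 s, during which the arm holds its last target. There are 200 camera calls.

## Working session

There is one attempt and no reset: what is moved stays moved. The work goes in short steps, Python scripts to look and compute and a tool call to move; the robot and the scene stay as the last step left them, time stands still between calls to the robot, and variables do not carry over. Pictures are saved under pics/ and viewed, at most 10 in all, crops included, and the job is handed in when it is done.

Besides the shell and the picture viewer there is one more tool, called after ">>>" in YAML: its name, and indented under it one key for each argument. play_rows: Moves the arm, as the interface text tells. Shifts and turns lie within -1 to 1; 1 stands for 200 mm of shift or pi rad of turn. Its arguments: {"type":"object","properties":{"claw":{"type":"array"},"delta_pos":{"type":"array"},"delta_rot":{"type":"array"},"squeeze":{"type":"number"}},"required":["claw","delta_pos","delta_rot"]}

```bash
mkdir -p pics; ls; python3 - <<'E'
from bench import r
import cv2,numpy as np
for n in("scene","top"):
    c=r.camera(n); cv2.imwrite(f"pics/{n}0.png",c["pixels"][:,:,::-1]); np.savez(f"{n}0.npz",**{k:c[k] for k in("pixels","camera_matrix","cam_to_world")})
    print(n,c["camera_matrix"].round(1).tolist(),c["cam_to_world"].round(3).tolist(), c.keys())
s=r.read_state();print(s["time"],s["ee_pos"],s["eef_rot"],s["width"],r.grip_point_offset)
E
```

```text
pics
scene [[494.6, 0.0, 319.4], [0.0, 494.6, 203.5], [0.0, 0.0, 1.0]] [[0.833, -0.357, 0.423, 0.89], [0.553, 0.51, -0.659, -0.506], [0.02, 0.783, 0.622, 0.626], [0.0, 0.0, 0.0, 1.0]] dict_keys(['pixels', 'camera_matrix', 'cam_to_world'])
top [[446.6, 0.0, 325.6], [0.0, 446.6, 197.7], [0.0, 0.0, 1.0]] [[-0.008, 0.983, -0.182, 0.36], [-1.0, -0.003, 0.027, 0.098], [0.026, 0.182, 0.983, 1.033], [0.0, 0.0, 0.0, 1.0]] dict_keys(['pixels', 'camera_matrix', 'cam_to_world'])
0.1 [ 0.20820584 -0.58894697  0.22184893] [ 9.85597319e-01  1.69108085e-01 -1.31291096e-04 -6.01877741e-04] 0.08707752925310792 0.0187
```

View pics/scene0.png

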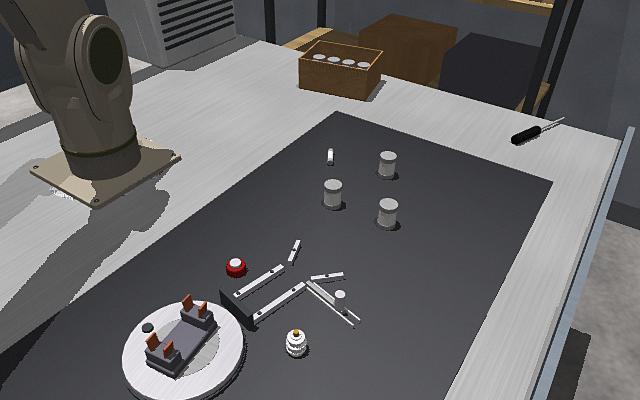

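View pics/top0.png

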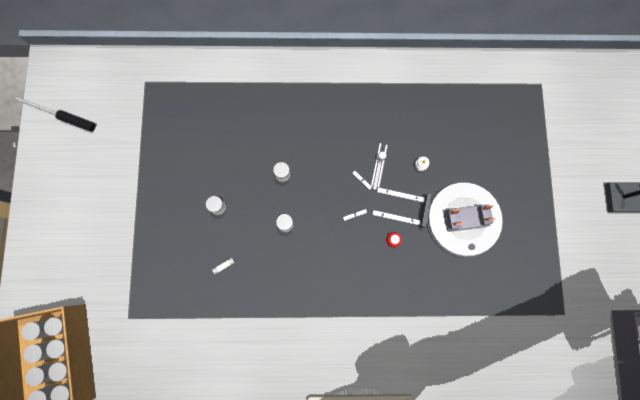

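The scene view shows three upright fuses at (388,165), (333,194) and (388,213). The lane mouth is near (310,262), the stop near (237,305) and the gate handle at (340,298). In the top view the fuse tops are at (215,205), (282,170) and (285,222), the handle is at (382,156), and the stop is near (427,210).

```bash
cat > h.py <<'E'
import numpy as np,cv2
def load(n):
    d=np.load(n); return d["pixels"],d["camera_matrix"],d["cam_to_world"]
def ray(K,T,u,v):
    d=np.array([(u-K[0,2])/K[0,0],-(v-K[1,2])/K[1,1],-1.]); d=T[:3,:3]@d
    return T[:3,3],d/np.linalg.norm(d)
def plane(K,T,u,v,z):
    o,d=ray(K,T,u,v); return o+d*(z-o[2])/d[2]
def tri(A,B):
    (o,d),(p,e)=A,B
    s=np.linalg.lstsq(np.c_[d,-e],p-o,rcond=None)[0]
    a,b=o+d*s[0],p+e*s[1]; return (a+b)/2,np.linalg.norm(a-b)
def proj(K,T,P):
    c=T[:3,:3].T@(np.asarray(P,float)-T[:3,3]); return K[0,2]+K[0,0]*c[0]/-c[2],K[1,2]-K[1,1]*c[1]/-c[2]
E
python3 - <<'E'
from h import *
for n,(x0,x1,y0,y1) in dict(top0=(195,455,125,275),scene0=(215,415,140,340)).items():
    p,K,T=load(n+".npz")
    cv2.imwrite(f"pics/{n}c.png",cv2.resize(p[y0:y1,x0:x1,::-1],None,fx=3,fy=3,interpolation=cv2.INTER_CUBIC))
    g=p[y0:y1,x0:x1].min(2); 
    m=(g>110).astype(np.uint8)
    k,l,st,c=cv2.connectedComponentsWithStats(m)
    for i in range(1,k):
        if st[i,4]>15:
            pts=np.argwhere(l==i)[:,::-1].astype(np.float32)+[x0,y0]
            print(n,st[i,:2]+[x0,y0],st[i,2:],(c[i]+[x0,y0]).round(1),np.round(cv2.boxPoints(cv2.minAreaRect(pts.astype(np.float32))),1).tolist())
E
```

```text
top0 [352 142] [ 73  60 841] [383.7 178.2] [[350.5, 171.5], [382.5, 139.5], [433.5, 190.5], [401.5, 222.5]]
top0 [415 156] [ 15  16 181] [422.2 163.2] [[412.0, 164.0], [423.0, 153.0], [432.5, 162.5], [421.5, 173.5]]
top0 [273 162] [ 17  20 280] [281.4 171.2] [[273.0, 162.0], [289.0, 162.0], [289.0, 181.0], [273.0, 181.0]]
top0 [422 183] [  33   72 1380] [441.6 217.1] [[422.0, 183.0], [454.0, 183.0], [454.0, 254.0], [422.0, 254.0]]
top0 [205 195] [ 21  20 308] [215.  204.8] [[201.5, 203.5], [213.5, 191.5], [228.5, 206.5], [216.5, 218.5]]
top0 [343 208] [ 25  13 134] [354.8 214.3] [[341.8999938964844, 216.0], [365.79998779296875, 207.60000610351562], [367.6000061035156, 212.6999969482422], [343.79998779296875, 221.10000610351562]]
top0 [372 209] [ 48  16 304] [395.5 217. ] [[371.29998779296875, 215.3000030517578], [372.70001220703125, 208.6999969482422], [420.1000061035156, 219.10000610351562], [418.6000061035156, 225.6999969482422]]
top0 [276 213] [ 18  19 262] [284.4 222.4] [[276.0, 213.0], [293.0, 213.0], [293.0, 231.0], [276.0, 231.0]]
top0 [390 234] [10 10 78] [394.6 238.9] [[390.
[... 2514 characters left out ...]
306 287] [ 48  39 129] [330.  306.1] [[305.6000061035156, 287.5], [307.0, 285.70001220703125], [353.79998779296875, 324.0], [352.29998779296875, 325.79998779296875]]
scene0 [335 290] [10  8 69] [339.6 293.6] [[335.0, 290.0], [344.0, 290.0], [344.0, 297.0], [335.0, 297.0]]
scene0 [215 304] [ 28  36 702] [226.6 324.9] [[215.0, 304.0], [242.0, 304.0], [242.0, 339.0], [215.0, 339.0]]
scene0 [344 307] [17 14 41] [352.4 313.8] [[343.29998779296875, 307.8999938964844], [344.6000061035156, 306.29998779296875], [360.20001220703125, 318.79998779296875], [358.8999938964844, 320.29998779296875]]
scene0 [286 329] [ 21  11 135] [295.7 335.3] [[286.0, 339.0], [286.0, 329.0], [306.0, 329.0], [306.0, 339.0]]
```

View pics/top0c.png

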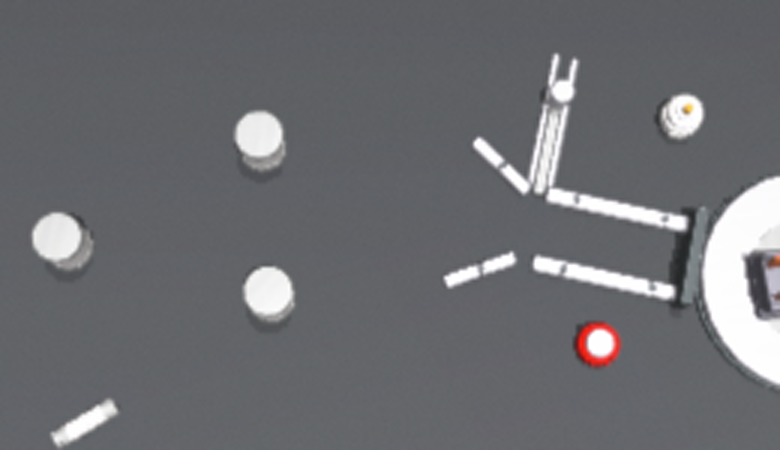

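View pics/scene0c.png

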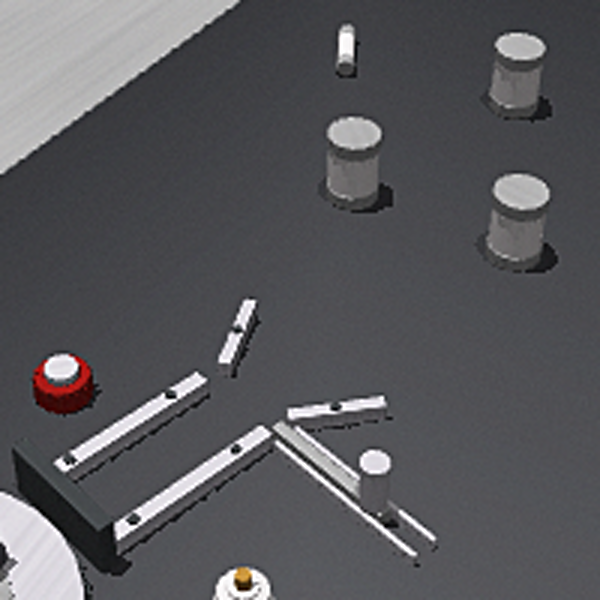

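```bash
python3 - <<'E'
from h import *
p,K,T=load("top0.npz"); q,L,S=load("scene0.npz")
def blobs(img,box,th,amin):
    x0,x1,y0,y1=box; m=(img[y0:y1,x0:x1].min(2)>th).astype(np.uint8)
    k,l,st,c=cv2.connectedComponentsWithStats(m)
    return [(tuple((c[i]+[x0,y0]).round(2)),st[i,2:].tolist()) for i in range(1,k) if st[i,4]>amin]
for th in (150,170,185): print(th,blobs(p,(195,300,150,240),th,60))
for th in (150,185): print(th,blobs(p,(340,426,135,228),th,30))
t=[(281,169.7),(214,203.8),(284.7,222)]
s=[(387.9,203.4),(387.9,155),(332.6,184)]
for a,b in zip(t,s): print("fuse",*tri(ray(K,T,*a),ray(L,S,*b)),plane(K,T,*a,.056)[:2],plane(L,S,*b,.056)[:2])
print("handle",*tri(ray(K,T,382,155.3),ray(L,S,339.6,293.6)))
print("railN",*tri(ray(K,T,395.5,217),ray(L,S,258,280.2)))
print("railF",*tri(ray(K,T,400.5,194.5),ray(L,S,278.2,299.8)))
for n,b in dict(N=[(232.5,293.3),(280.9,262.7),(283.6,267),(235.2,297.5)],F=[(251,315.1),(302.2,279.9),(305.3,284.4),(254.1,319.6)],).items():
    for u in b: print("scene rail",n,plane(L,S,*u,.016).round(4)[:2])
for n,b in dict(N=[(371.3,215.3),(372.7,208.7),(420.1,219.1),(418.6,225.7)],F=[((x+.5)/3-.5+195,(y+.5)/3-.5+125) for x,y in((548,188),(548,202),(686,216),(686,230))]).items():
    for u in b: print("top rail",n,plane(K,T,*u,.016).round(4)[:2])
print("knob",plane(K,T,394.6,238.9,.026)[:2],"stub",plane(K,T,422.2,163,.04)[:2],"slim",plane(K,T,222.8,265.8,.018)[:2])
E
```

```text
150 [((np.float64(281.09), np.float64(169.65)), [17, 16, 205]), ((np.float64(213.49), np.float64(203.72)), [16, 18, 214]), ((np.float64(284.17), np.float64(222.2)), [17, 18, 228])]
170 [((np.float64(280.95), np.float64(169.33)), [15, 16, 187]), ((np.float64(213.47), np.float64(203.48)), [16, 16, 199]), ((np.float64(284.0), np.float64(221.7)), [17, 16, 207])]
185 [((np.float64(280.97), np.float64(169.33)), [15, 15, 183]), ((np.float64(213.45), np.float64(203.47)), [16, 16, 190]), ((np.float64(284.01), np.float64(221.52)), [16, 16, 196])]
150 [((np.float64(384.02), np.float64(179.33)), [71, 59, 665]), ((np.float64(420.86), np.float64(163.4)), [10, 15, 115]), ((np.float64(354.64), np.float64(214.42)), [24, 12, 102]), ((np.float64(395.64), np.float64(217.19)), [47, 15, 243])]
185 [((np.float64(381.9), np.float64(152.27)), [9, 16, 71]), ((np.float64(421.13), np.float64(163.37)), [10, 14, 97]), ((np.float64(387.54), np.float64(185.2)), [62, 42, 433]), ((np.float64(357.3), np.float64(175.3)), [10, 10, 40]), ((np.float64(360.74), np.float64(212.38)), [11, 7, 42]), ((np.float64(395.83), np.fl
[... 486 characters left out ...]
ailN [ 0.50422165 -0.08969092  0.01629741] 0.0031598601039734384
railF [ 0.55696545 -0.10360959  0.01583644] 0.002609581506077549
scene rail N [ 0.4895 -0.1336]
scene rail N [ 0.5119 -0.0347]
scene rail N [ 0.5219 -0.0403]
scene rail N [ 0.4989 -0.1378]
scene rail F [ 0.5421 -0.1507]
scene rail F [ 0.5649 -0.0465]
scene rail F [ 0.5748 -0.0517]
scene rail F [ 0.5515 -0.1547]
top rail N [ 0.5073 -0.0349]
top rail N [ 0.5227 -0.0385]
top rail N [ 0.498  -0.1477]
top rail N [ 0.4827 -0.1435]
top rail F [ 0.5731 -0.0507]
top rail F [ 0.562  -0.0504]
top rail F [ 0.5507 -0.1577]
top rail F [ 0.5396 -0.1572]
knob [ 0.45165263 -0.08507909] stub [ 0.62525713 -0.1528208 ] slim [0.39424656 0.30138281]
```

Triangulated heights (fuse tops 55 mm, rail tops 16 mm, handle 44 mm) and the 55 mm rail spacing agree with the text. The lane origin is about (0.544, -0.036), with its x axis along (-0.218, -0.976). I'll turn the tool so it closes across the lane.

>>> play_rows:
  claw: [0.3,0.3,0.3,0.3,0.3,0.3,0.3,0.3]
  delta_pos:
    - [0,0,0]
    - [0,0,0]
    - [0,0,0]
    - [0,0,0]
    - [0,0,0]
    - [0,0,0]
    - [0,0,0]
    - [0,0,0]
  delta_rot:
    - [0,0,-0.0402]
    - [0,0,-0.0402]
    - [0,0,-0.0402]
    - [0,0,-0.0402]
    - [0,0,-0.0402]
    - [0,0,-0.0402]
    - [0,0,-0.0402]
    - [0,0,-0.0402]
  squeeze: 15

```text
time: 0.9
ee_pos: [0.2082, -0.5891, 0.2221]
eef_rot: [0.779, 0.627, 0.0, -0.0]
ft_force: [-0.0, -0.5, 0.5]
width: 0.061
grip_force: 0.0
```

```bash
cat > st.py <<'E'
from bench import r
import numpy as np
from scipy.spatial.transform import Rotation as R
O=np.array([.5442,-.0357]);ex=np.array([-.218,-.976]);ey=np.array([.976,-.218])
def st():
    s=r.read_state();p=np.array(s["ee_pos"]);d=p[:2]-O;m=R.from_quat(s["eef_rot"]).as_matrix()
    print("t",round(s["time"],2),"lane",(d@ex).round(4),(d@ey).round(4),"z",p[2].round(4),"yaw y'",np.degrees(np.arctan2(m[1,1],m[0,1])).round(2),"tilt",m[:2,2].round(4),"w",round(s["width"],4),"F",np.round(s["ft_force"],1),"g",s["grip_force"],"j7",round(s["joint_positions"][6],2))
if __name__=="__main__": st()
E
python3 st.py
```

```text
t 0.9 lane 0.6133 -0.2073 z 0.2221 yaw y' -12.34 tilt [-0.0003  0.0008] w 0.061 F [-0.  -0.5  0.5] g 0.0 j7 0.89
```

>>> play_rows:
  claw: [0.3,0.3,0.3,0.3,0.3,0.3,0.3,0.3]
  delta_pos:
    - [0.1725,0.046,0]
    - [0.1725,0.046,0]
    - [0.1725,0.046,0]
    - [0.1725,0.046,0]
    - [0.1725,0.046,0]
    - [0.1725,0.046,0]
    - [0.1725,0.046,0]
    - [0.1725,0.046,0]
  delta_rot:
    - [0,0,0]
    - [0,0,0]
    - [0,0,0]
    - [0,0,0]
    - [0,0,0]
    - [0,0,0]
    - [0,0,0]
    - [0,0,0]

```text
time: 1.7
ee_pos: [0.3409, -0.3346, 0.2223]
eef_rot: [0.781, 0.625, -0.0, -0.0]
ft_force: [0.3, 0.1, 0.3]
width: 0.0607
grip_force: 0.0
```

>>> play_rows:
  claw: [0.3,0.3,0.3,0.3,0.3,0.3,0.3,0.3]
  delta_pos:
    - [0.1725,0.046,0]
    - [0.1725,0.046,0]
    - [0.1725,0.046,0]
    - [0.1725,0.046,0]
    - [0.1725,0.046,0]
    - [0.1725,0.046,0]
    - [0.1725,0.046,0]
    - [0.1725,0.046,0]
  delta_rot:
    - [0,0,0]
    - [0,0,0]
    - [0,0,0]
    - [0,0,0]
    - [0,0,0]
    - [0,0,0]
    - [0,0,0]
    - [0,0,0]

```text
time: 2.5
ee_pos: [0.473, -0.0815, 0.2224]
eef_rot: [0.781, 0.625, -0.0, 0.0]
ft_force: [0.1, -0.8, -0.2]
width: 0.0608
grip_force: 0.0
```

>>> play_rows:
  claw: [0.3,0.3,0.3,0.3,0.3,0.3,0.3,0.3]
  delta_pos:
    - [0.1725,0.046,0]
    - [0.1725,0.046,0]
    - [0.1725,0.046,0]
    - [0.1725,0.046,0]
    - [0.1725,0.046,0]
    - [0.1725,0.046,0]
    - [0.1725,0.046,0]
    - [0,0,0]
  delta_rot:
    - [0,0,0]
    - [0,0,0]
    - [0,0,0]
    - [0,0,0]
    - [0,0,0]
    - [0,0,0]
    - [0,0,0]
    - [0,0,0]

```text
time: 3.3
ee_pos: [0.5884, 0.1439, 0.2217]
eef_rot: [0.779, 0.627, 0.0, -0.002]
ft_force: [-0.3, -0.3, -0.8]
width: 0.0607
grip_force: 0.0
```

```bash
python3 st.py
```

```text
t 3.3 lane -0.1849 0.0039 z 0.2217 yaw y' -12.31 tilt [-0.0014  0.0031] w 0.0607 F [-0.3 -0.3 -0.8] g 0.0 j7 -0.73
```

>>> play_rows:
  claw: [0.3,0.3,0.3,0.3,0.3,0.3,0.3,0.3]
  delta_pos:
    - [0.15,0.056,0]
    - [0,0,0.18]
    - [0,0,0.18]
    - [0,0,0.18]
    - [0,0,0.18]
    - [0,0,0.18]
    - [0,0,0.08]
    - [0,0,0]
  delta_rot:
    - [0,0,0]
    - [0,0,0]
    - [0,0,0]
    - [0,0,0]
    - [0,0,0]
    - [0,0,0]
    - [0,0,0]
    - [0,0,0]

```text
time: 4.1
ee_pos: [0.6045, 0.1644, 0.0244]
eef_rot: [0.781, 0.625, -0.002, -0.001]
ft_force: [-1.0, -1.0, 1.2]
width: 0.061
grip_force: 0.0
```

>>> play_rows:
  claw: [0.6,0.9,0.9,0.9,0.9,0.9]
  delta_pos:
    - [0,0,0]
    - [0,0,0]
    - [0,0,0]
    - [0,0,0]
    - [0,0,0]
    - [0,0,0]
  delta_rot:
    - [0,0,0]
    - [0,0,0]
    - [0,0,0]
    - [0,0,0]
    - [0,0,0]
    - [0,0,0]

```text
time: 4.7
ee_pos: [0.6065, 0.1657, 0.0275]
eef_rot: [0.781, 0.625, 0.001, 0.0]
ft_force: [-1.9, -0.8, 6.4]
width: 0.0358
grip_force: 15.0
```

```bash
python3 st.py; cat > look.py <<'E'
import sys
from h import *; from bench import r; from st import O,ex,ey
c=r.camera("top");d=r.camera("scene")
for n,i in(("top",c),("scene",d)): cv2.imwrite(f"pics/{n}{sys.argv[1]}.png",i["pixels"][:,:,::-1]); np.savez(f"{n}{sys.argv[1]}.npz",**i)
E
python3 look.py 1; python3 - <<'E'
import cv2;a=cv2.imread("pics/scene1.png")[120:320,220:420];cv2.imwrite("pics/s1c.png",cv2.resize(a,None,fx=3,fy=3))
E
```

```text
t 4.7 lane -0.2101 0.0169 z 0.0275 yaw y' -12.65 tilt [0.0013 0.0001] w 0.0358 F [-1.9 -0.8  6.4] g 15.000496292486787 j7 -0.87
```

View pics/s1c.png

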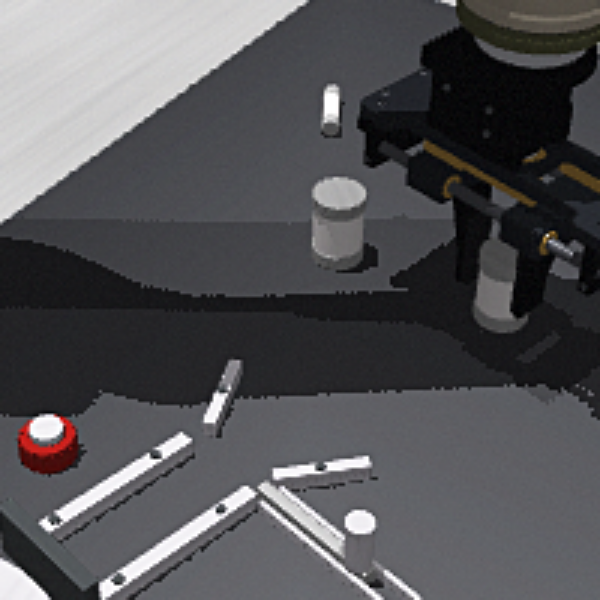

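The picture shows the first fuse upright between the fingers (crop (497,295)) with the lane clear ahead. I'll drag it to the mouth on the centre line.

>>> play_rows:
  claw: [0.9,0.9,0.9,0.9,0.9,0.9,0.9,0.9]
  delta_pos:
    - [-0.03,-0.01,-0.008]
    - [-0.08,-0.012,0]
    - [-0.08,-0.012,0]
    - [-0.08,-0.012,0]
    - [-0.1,-0.013,0]
    - [-0.1,-0.013,0]
    - [-0.08,-0.013,0]
    - [-0.03,0,0]
  delta_rot:
    - [0,0,0]
    - [0,0,0]
    - [0,0,0]
    - [0,0,0]
    - [0,0,0]
    - [0,0,0]
    - [0,0,0]
    - [0,0,0]

```text
time: 5.6
ee_pos: [0.5632, 0.0536, 0.0278]
eef_rot: [0.781, 0.624, -0.001, 0.0]
ft_force: [-1.3, -0.6, -1.4]
width: 0.0355
grip_force: 15.0
```

```bash
python3 st.py
```

```text
t 5.6 lane -0.0912 -0.001 z 0.0278 yaw y' -12.77 tilt [-0.001  -0.0015] w 0.0355 F [-1.3 -0.6 -1.4] g 14.999737394973636 j7 -0.7
```

>>> play_rows:
  claw: [0.9,0.9,0.9,0.9,0.9,0.9,0.9,0.9]
  delta_pos:
    - [-0.04,0.004,0.004]
    - [-0.1,0,0]
    - [-0.1,0,0]
    - [-0.1,0,0]
    - [-0.1,0,0]
    - [-0.1,0,0]
    - [-0.1,0,0]
    - [-0.06,0,0]
  delta_rot:
    - [0,0,0]
    - [0,0,0]
    - [0,0,0]
    - [0,0,0]
    - [0,0,0]
    - [0,0,0]
    - [0,0,0]
    - [0,0,0]

```text
time: 6.4
ee_pos: [0.5344, -0.0817, 0.0275]
eef_rot: [0.781, 0.625, 0.0, 0.0]
ft_force: [0.7, 1.2, 1.1]
width: 0.0356
grip_force: 15.0
```

```bash
python3 st.py; python3 look.py 2; python3 - <<'E'
import cv2;a=cv2.imread("pics/scene2.png")[180:380,180:400];cv2.imwrite("pics/s2c.png",cv2.resize(a,None,fx=3,fy=3))
E
```

```text
t 6.4 lane 0.0471 0.0004 z 0.0275 yaw y' -12.67 tilt [ 0.0007 -0.    ] w 0.0356 F [0.7 1.2 1.1] g 14.999870765022933 j7 -0.43
```

View pics/s2c.png

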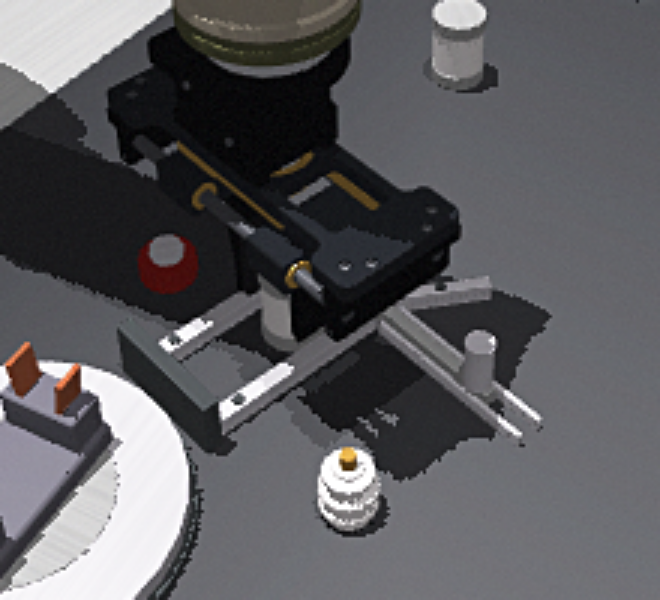

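The fuse stands upright between the rails, a bit past the gate (crop (278,310)). I'll carry on to the stop.

>>> play_rows:
  claw: [0.9,0.9,0.9,0.9,0.9,0.9]
  delta_pos:
    - [-0.06,0,0]
    - [-0.08,0,0]
    - [-0.07,0,0]
    - [-0.04,0,0]
    - [-0.025,0,0]
    - [0,0,0]
  delta_rot:
    - [0,0,0]
    - [0,0,0]
    - [0,0,0]
    - [0,0,0]
    - [0,0,0]
    - [0,0,0]

```text
time: 7.1
ee_pos: [0.5221, -0.1352, 0.0275]
eef_rot: [0.781, 0.625, -0.0, 0.0]
ft_force: [0.4, -2.9, 4.1]
width: 0.0359
grip_force: 15.0
```

```bash
python3 st.py
```

```text
t 7.1 lane 0.102 0.0002 z 0.0275 yaw y' -12.68 tilt [ 0.0002 -0.0007] w 0.0359 F [ 0.4 -2.9  4.1] g 14.999791122972965 j7 -0.32
```

>>> play_rows:
  claw: [0.6,0.4,0.3,0.3,0.3,0.3,0.3,0.3]
  delta_pos:
    - [0,0,0]
    - [0,0,0]
    - [0,0,0]
    - [0,0,0]
    - [0,0,-0.1]
    - [0,0,-0.2]
    - [0,0,-0.2]
    - [0,0,0]
  delta_rot:
    - [0,0,0]
    - [0,0,0]
    - [0,0,0]
    - [0,0,0]
    - [0,0,0]
    - [0,0,0]
    - [0,0,0]
    - [0,0,0]

```text
time: 7.9
ee_pos: [0.525, -0.1343, 0.1323]
eef_rot: [0.78, 0.625, 0.002, 0.003]
ft_force: [1.0, -0.5, 0.2]
width: 0.0607
grip_force: 0.0
```

>>> play_rows:
  claw: [0.3,0.3,0.3,0.3,0.3,0.3,0.3,0.3]
  delta_pos:
    - [0.1,-0.03,0]
    - [0.2,-0.07,0]
    - [0.22,-0.08,0]
    - [0.22,-0.08,0]
    - [0.22,-0.08,0]
    - [0.22,-0.08,0]
    - [0.22,-0.068,0]
    - [0,0,0]
  delta_rot:
    - [0,0,0]
    - [0,0,0]
    - [0,0,0]
    - [0,0,0]
    - [0,0,0]
    - [0,0,0]
    - [0,0,0]
    - [0,0,0]

```text
time: 8.7
ee_pos: [0.4859, 0.1676, 0.1274]
eef_rot: [0.778, 0.629, 0.001, -0.001]
ft_force: [0.2, -0.1, 1.1]
width: 0.0607
grip_force: 0.0
```

>>> play_rows:
  claw: [0.3,0.3]
  delta_pos:
    - [0,0,0]
    - [0,0,0]
  delta_rot:
    - [0,0,0]
    - [0,0,0]

```text
time: 8.9
ee_pos: [0.4882, 0.159, 0.1268]
eef_rot: [0.781, 0.625, -0.0, 0.0]
ft_force: [0.6, -0.7, 0.0]
width: 0.0608
grip_force: 0.0
```

```bash
python3 st.py; python3 look.py 3; python3 - <<'E'
from h import *; from st import *
for n,box in (("scene3",(225,310,240,320)),("top3",(370,428,180,230))):
    p,K,T=load(n+".npz"); print(n,"expect",proj(K,T,np.r_[O+.099*ex,.056]))
    x0,x1,y0,y1=box;cv2.imwrite(f"pics/{n}c.png",cv2.resize(p[y0:y1,x0:x1,::-1],None,fx=6,fy=6))
a,b=[cv2.imread(f"pics/{n}c.png") for n in("scene3","top3")] 
E
python3 - <<'E'
import cv2,numpy as np
a=cv2.imread("pics/scene3c.png");b=cv2.imread("pics/top3c.png")
print(a.shape,b.shape)
o=np.zeros((480,800,3),np.uint8);a=a[:, :450];o[:,:450]=a;o[:300,450:798]=b;cv2.imwrite("pics/v3.png",o)
E
```

```text
t 8.9 lane -0.1778 -0.0972 z 0.1268 yaw y' -12.71 tilt [-0.0007 -0.0007] w 0.0608 F [ 0.6 -0.7  0. ] g 0.0 j7 -0.83
scene3 expect (np.float64(247.15104734597153), np.float64(284.62029970235915))
top3 expect (np.float64(416.9417235611104), np.float64(205.74197428196723))
(480, 510, 3) (300, 348, 3)
```

View pics/v3.png

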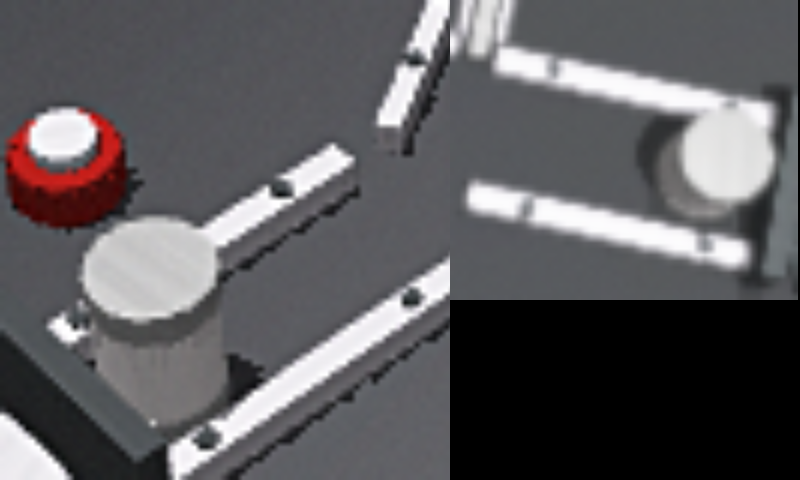

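The first fuse stands upright in the lane against the stop end, with its top at scene (249,284) and top (415.6,205.3). That puts it at lane x ≈ 96 mm, y ≈ 0. Next is the second fuse.

>>> play_rows:
  claw: [0.3,0.3,0.3,0.3,0.3,0.6,0.9,0.9]
  delta_pos:
    - [0.02,0,0]
    - [0,0,0.2]
    - [0,0,0.2]
    - [0,0,0.1]
    - [0,0,0]
    - [0,0,0]
    - [0,0,0]
    - [0,0,0]
  delta_rot:
    - [0,0,0]
    - [0,0,0]
    - [0,0,0]
    - [0,0,0]
    - [0,0,0]
    - [0,0,0]
    - [0,0,0]
    - [0,0,0]

```text
time: 9.8
ee_pos: [0.49, 0.1642, 0.0287]
eef_rot: [0.781, 0.625, 0.001, 0.001]
ft_force: [1.0, 0.1, -0.8]
width: 0.0446
grip_force: 0.0
```

>>> play_rows:
  claw: [0.9,0.9,0.9,0.9]
  delta_pos:
    - [0,0,0]
    - [0,0,0]
    - [0,0,0]
    - [0,0,0]
  delta_rot:
    - [0,0,0]
    - [0,0,0]
    - [0,0,0]
    - [0,0,0]

```text
time: 10.2
ee_pos: [0.4897, 0.1641, 0.0282]
eef_rot: [0.781, 0.625, 0.0, 0.001]
ft_force: [-1.5, -0.8, 7.1]
width: 0.0356
grip_force: 15.0
```

```bash
python3 st.py
```

```text
t 10.2 lane -0.1831 -0.0968 z 0.0282 yaw y' -12.65 tilt [ 0.0014 -0.0002] w 0.0356 F [-1.5 -0.8  7.1] g 15.00032850774005 j7 -0.94
```

>>> play_rows:
  claw: [0.9,0.9,0.9,0.9,0.9,0.9,0.9,0.9]
  delta_pos:
    - [-0.02,0.03,-0.004]
    - [-0.06,0.07,0]
    - [-0.07,0.08,0]
    - [-0.07,0.08,0]
    - [-0.07,0.08,0]
    - [-0.07,0.08,0]
    - [-0.07,0.065,0]
    - [-0.02,0,0]
  delta_rot:
    - [0,0,0]
    - [0,0,0]
    - [0,0,0]
    - [0,0,0]
    - [0,0,0]
    - [0,0,0]
    - [0,0,0]
    - [0,0,0]

```text
time: 11.0
ee_pos: [0.5655, 0.0525, 0.0282]
eef_rot: [0.782, 0.624, 0.0, 0.001]
ft_force: [1.2, 0.5, 1.8]
width: 0.0356
grip_force: 15.0
```

>>> play_rows:
  claw: [0.9,0.9]
  delta_pos:
    - [0,0,0]
    - [0,0,0]
  delta_rot:
    - [0,0,0]
    - [0,0,0]

```text
time: 11.2
ee_pos: [0.5635, 0.0555, 0.0282]
eef_rot: [0.78, 0.625, -0.0, 0.0]
ft_force: [0.3, -0.1, 1.6]
width: 0.0357
grip_force: 15.0
```

```bash
python3 st.py
```

```text
t 11.2 lane -0.0933 -0.001 z 0.0282 yaw y' -12.6 tilt [-0.0001 -0.0002] w 0.0357 F [ 0.3 -0.1  1.6] g 14.999735613819212 j7 -0.72
```

>>> play_rows:
  claw: [0.9,0.9,0.9,0.9,0.9,0.9,0.9,0.9]
  delta_pos:
    - [-0.05,0.005,0]
    - [-0.1,0,0]
    - [-0.12,0,0]
    - [-0.12,0,0]
    - [-0.12,0,0]
    - [-0.12,0,0]
    - [-0.09,0,0]
    - [-0.045,0,0]
  delta_rot:
    - [0,0,0]
    - [0,0,0]
    - [0,0,0]
    - [0,0,0]
    - [0,0,0]
    - [0,0,0]
    - [0,0,0]
    - [0,0,0]

```text
time: 12.0
ee_pos: [0.5309, -0.0958, 0.0282]
eef_rot: [0.781, 0.625, -0.0, 0.0]
ft_force: [0.3, 1.0, 0.7]
width: 0.0353
grip_force: 15.0
```

>>> play_rows:
  claw: [0.9,0.9]
  delta_pos:
    - [0,0,0]
    - [0,0,0]
  delta_rot:
    - [0,0,0]
    - [0,0,0]

```text
time: 12.2
ee_pos: [0.5314, -0.0942, 0.0282]
eef_rot: [0.781, 0.625, -0.0, 0.0]
ft_force: [-0.4, -2.0, 2.9]
width: 0.0356
grip_force: 15.0
```

```bash
python3 st.py
```

```text
t 12.2 lane 0.0599 0.0003 z 0.0282 yaw y' -12.62 tilt [-0.     -0.0005] w 0.0356 F [-0.4 -2.   2.9] g 14.999701373744756 j7 -0.42
```

>>> play_rows:
  claw: [0.6,0.4,0.3,0.3,0.3,0.3,0.3,0.3]
  delta_pos:
    - [0,0,0]
    - [0,0,0]
    - [0,0,0]
    - [0,0,0]
    - [0,0,-0.1]
    - [0,0,-0.2]
    - [0,0,-0.2]
    - [0,0,0]
  delta_rot:
    - [0,0,0]
    - [0,0,0]
    - [0,0,0]
    - [0,0,0]
    - [0,0,0]
    - [0,0,0]
    - [0,0,0]
    - [0,0,0]

```text
time: 13.0
ee_pos: [0.5344, -0.0942, 0.1331]
eef_rot: [0.781, 0.625, 0.002, 0.003]
ft_force: [0.8, -0.6, -1.0]
width: 0.0608
grip_force: 0.0
```

>>> play_rows:
  claw: [0.3,0.3,0.3,0.3,0.3,0.3,0.3,0.3]
  delta_pos:
    - [0.1,-0.023,0]
    - [0.2,-0.046,0]
    - [0.2,-0.046,0]
    - [0.2,-0.046,0]
    - [0.2,-0.046,0]
    - [0.2,-0.046,0]
    - [0.2,-0.046,0]
    - [0.2,-0.046,0]
  delta_rot:
    - [0,0,0]
    - [0,0,0]
    - [0,0,0]
    - [0,0,0]
    - [0,0,0]
    - [0,0,0]
    - [0,0,0]
    - [0,0,0]

```text
time: 13.8
ee_pos: [0.5293, 0.2149, 0.1275]
eef_rot: [0.781, 0.625, -0.0, -0.0]
ft_force: [1.8, -0.8, 0.5]
width: 0.0611
grip_force: 0.0
```

>>> play_rows:
  claw: [0.3,0.3,0.3,0.3,0.3,0.3]
  delta_pos:
    - [0.2,-0.046,0]
    - [0.2,-0.046,0]
    - [0.1,-0.023,0]
    - [0,0,0]
    - [0,0,0]
    - [0,0,0]
  delta_rot:
    - [0,0,0]
    - [0,0,0]
    - [0,0,0]
    - [0,0,0]
    - [0,0,0]
    - [0,0,0]

```text
time: 14.4
ee_pos: [0.5297, 0.3144, 0.1276]
eef_rot: [0.781, 0.624, -0.0, 0.0]
ft_force: [-0.3, -1.5, -0.5]
width: 0.0611
grip_force: 0.0
```

```bash
python3 st.py; python3 look.py 4; python3 - <<'E'
from h import *; from st import *
P={}
for n,box in (("scene4",(225,310,240,320)),("top4",(370,428,180,230))):
    p,K,T=load(n+".npz"); print(n,[np.round(proj(K,T,np.r_[O+x*ex,.056]),1) for x in(.096,.06)])
    x0,x1,y0,y1=box;P[n]=cv2.resize(p[y0:y1,x0:x1,::-1],None,fx=6,fy=6)
o=np.zeros((480,800,3),np.uint8);o[:,:450]=P["scene4"][:,:450];o[:300,450:798]=P["top4"];cv2.imwrite("pics/v4.png",o)
E
```

```text
t 14.4 lane -0.3385 -0.0905 z 0.1276 yaw y' -12.73 tilt [-0.0002 -0.0012] w 0.0611 F [-0.3 -1.5 -0.5] g 0.0 j7 -1.13
scene4 [array([248.7, 283.6]), array([267., 272.])]
top4 [array([415.6, 205.5]), array([399.8, 202. ])]
```

View pics/v4.png

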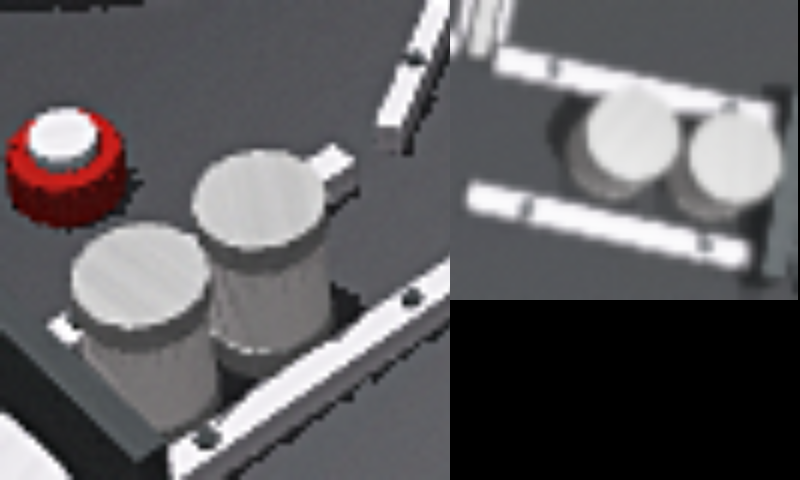

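Both fuses stand in file, with tops at scene (250.9,286) and (268,272.9), so they sit at lane x ≈ 99 and 60 mm. Now the third.

>>> play_rows:
  claw: [0.3,0.3,0.3,0.3,0.3,0.6,0.9,0.9]
  delta_pos:
    - [0.02,-0.005,0]
    - [0,0,0.2]
    - [0,0,0.2]
    - [0,0,0.1]
    - [0,0,0]
    - [0,0,0]
    - [0,0,0]
    - [0,0,0]
  delta_rot:
    - [0,0,0]
    - [0,0,0]
    - [0,0,0]
    - [0,0,0]
    - [0,0,0]
    - [0,0,0]
    - [0,0,0]
    - [0,0,0]

```text
time: 15.3
ee_pos: [0.53, 0.3205, 0.0297]
eef_rot: [0.781, 0.625, 0.001, 0.0]
ft_force: [-0.0, -0.7, -0.0]
width: 0.0445
grip_force: 0.0
```

>>> play_rows:
  claw: [0.9,0.9,0.9,0.9]
  delta_pos:
    - [0,0,0]
    - [0,0,0]
    - [0,0,0]
    - [0,0,0]
  delta_rot:
    - [0,0,0]
    - [0,0,0]
    - [0,0,0]
    - [0,0,0]

```text
time: 15.7
ee_pos: [0.5296, 0.3204, 0.0291]
eef_rot: [0.781, 0.625, 0.001, 0.0]
ft_force: [-1.4, -1.9, 6.8]
width: 0.0355
grip_force: 15.0
```

```bash
python3 st.py
```

```text
t 15.7 lane -0.3443 -0.0918 z 0.0291 yaw y' -12.65 tilt [0.0013 0.0004] w 0.0355 F [-1.4 -1.9  6.8] g 15.000417258124799 j7 -1.2
```

>>> play_rows:
  claw: [0.9,0.9,0.9,0.9,0.9,0.9,0.9,0.9]
  delta_pos:
    - [-0.05,0.018,-0.004]
    - [-0.1,0.036,0]
    - [-0.1,0.036,0]
    - [-0.1,0.036,0]
    - [-0.1,0.036,0]
    - [-0.1,0.036,0]
    - [-0.1,0.036,0]
    - [-0.1,0.036,0]
  delta_rot:
    - [0,0,0]
    - [0,0,0]
    - [0,0,0]
    - [0,0,0]
    - [0,0,0]
    - [0,0,0]
    - [0,0,0]
    - [0,0,0]

```text
time: 16.5
ee_pos: [0.5491, 0.1606, 0.0291]
eef_rot: [0.781, 0.625, 0.0, 0.0]
ft_force: [0.2, 0.7, 0.7]
width: 0.0356
grip_force: 15.0
```

>>> play_rows:
  claw: [0.9,0.9,0.9,0.9,0.9,0.9,0.9,0.9]
  delta_pos:
    - [-0.1,0.036,0]
    - [-0.1,0.036,0]
    - [-0.1,0.036,0]
    - [-0.1,0.036,0]
    - [-0.1,0.036,0]
    - [-0.02,0.007,0]
    - [0,0,0]
    - [0,0,0]
  delta_rot:
    - [0,0,0]
    - [0,0,0]
    - [0,0,0]
    - [0,0,0]
    - [0,0,0]
    - [0,0,0]
    - [0,0,0]
    - [0,0,0]

```text
time: 17.3
ee_pos: [0.5628, 0.0521, 0.0291]
eef_rot: [0.781, 0.625, -0.0, 0.0]
ft_force: [-0.1, -1.9, 2.5]
width: 0.0356
grip_force: 15.0
```

```bash
python3 st.py
```

```text
t 17.3 lane -0.0898 -0.001 z 0.0291 yaw y' -12.64 tilt [ 0.0004 -0.0007] w 0.0356 F [-0.1 -1.9  2.5] g 14.999910090118647 j7 -0.73
```

>>> play_rows:
  claw: [0.9,0.9,0.9,0.9,0.9,0.9,0.9,0.9]
  delta_pos:
    - [-0.05,0.005,0]
    - [-0.1,0,0]
    - [-0.1,0,0]
    - [-0.1,0,0]
    - [-0.1,0,0]
    - [-0.06,0,0]
    - [-0.03,0,0]
    - [-0.03,0,0]
  delta_rot:
    - [0,0,0]
    - [0,0,0]
    - [0,0,0]
    - [0,0,0]
    - [0,0,0]
    - [0,0,0]
    - [0,0,0]
    - [0,0,0]

```text
time: 18.1
ee_pos: [0.5388, -0.0587, 0.029]
eef_rot: [0.78, 0.625, 0.0, -0.0]
ft_force: [1.1, 1.9, 1.3]
width: 0.0358
grip_force: 15.0
```

>>> play_rows:
  claw: [0.9,0.9]
  delta_pos:
    - [0,0,0]
    - [0,0,0]
  delta_rot:
    - [0,0,0]
    - [0,0,0]

```text
time: 18.3
ee_pos: [0.5387, -0.0593, 0.029]
eef_rot: [0.781, 0.625, -0.0, 0.0]
ft_force: [-0.8, -1.1, 5.5]
width: 0.0354
grip_force: 15.0
```

```bash
python3 st.py
```

```text
t 18.3 lane 0.0242 -0.0002 z 0.029 yaw y' -12.62 tilt [-0.0002 -0.0006] w 0.0354 F [-0.8 -1.1  5.5] g 15.000094980932772 j7 -0.52
```

>>> play_rows:
  claw: [0.9,0.9,0.6,0.4,0.3,0.3,0.3,0.3]
  delta_pos:
    - [-0.007,0,0]
    - [0,0,0]
    - [0,0,0]
    - [0,0,0]
    - [0,0,0]
    - [0,0,-0.15]
    - [0,0,-0.2]
    - [0,0,-0.15]
  delta_rot:
    - [0,0,0]
    - [0,0,0]
    - [0,0,0]
    - [0,0,0]
    - [0,0,0]
    - [0,0,0]
    - [0,0,0]
    - [0,0,0]

```text
time: 19.1
ee_pos: [0.5383, -0.0609, 0.1305]
eef_rot: [0.781, 0.625, -0.0, 0.0]
ft_force: [0.4, 0.0, 0.7]
width: 0.0594
grip_force: 0.0
```

>>> play_rows:
  claw: [0.3,0.3,0.3,0.3,0.3,0.3]
  delta_pos:
    - [0.04,0.17,0]
    - [0.04,0.17,0]
    - [0.04,0.17,0]
    - [0,0,0]
    - [0,0,0]
    - [0,0,0]
  delta_rot:
    - [0,0,0]
    - [0,0,0]
    - [0,0,0]
    - [0,0,0]
    - [0,0,0]
    - [0,0,0]

```text
time: 19.7
ee_pos: [0.6424, -0.0597, 0.1286]
eef_rot: [0.781, 0.625, -0.001, -0.0]
ft_force: [1.5, -0.2, -0.4]
width: 0.0614
grip_force: 0.0
```

```bash
python3 st.py
```

```text
t 19.7 lane 0.002 0.1011 z 0.1286 yaw y' -12.64 tilt [-0.001  -0.0005] w 0.0614 F [ 1.5 -0.2 -0.4] g 0.0 j7 -0.49
```

>>> play_rows:
  claw: [0.3,0.3,0.3,0.3,0.6,0.95,0.95,0.95]
  delta_pos:
    - [0,0,0.2]
    - [0,0,0.2]
    - [0,0,0.125]
    - [0,0,0]
    - [0,0,0]
    - [0,0,0]
    - [0,0,0]
    - [0,0,0]
  delta_rot:
    - [0,0,0]
    - [0,0,0]
    - [0,0,0]
    - [0,0,0]
    - [0,0,0]
    - [0,0,0]
    - [0,0,0]
    - [0,0,0]
  squeeze: 8

```text
time: 20.5
ee_pos: [0.6439, -0.0596, 0.0252]
eef_rot: [0.781, 0.625, 0.001, 0.001]
ft_force: [0.0, -0.1, -0.5]
width: 0.0365
grip_force: 0.0
```

>>> play_rows:
  claw: [0.95,0.95,0.95]
  delta_pos:
    - [0,0,0]
    - [0,0,0]
    - [0,0,0]
  delta_rot:
    - [0,0,0]
    - [0,0,0]
    - [0,0,0]

```text
time: 20.8
ee_pos: [0.6433, -0.0595, 0.0241]
eef_rot: [0.781, 0.625, -0.0, 0.0]
ft_force: [-0.1, -0.7, 1.5]
width: 0.0164
grip_force: 8.0
```

```bash
python3 st.py; python3 look.py 5; python3 - <<'E'
import cv2;a=cv2.imread("pics/scene5.png")[190:340,225:385];cv2.imwrite("pics/s5c.png",cv2.resize(a,None,fx=4,fy=4)[:600])
E
```

```text
t 20.8 lane 0.0017 0.1019 z 0.0241 yaw y' -12.64 tilt [ 0.0001 -0.0001] w 0.0164 F [-0.1 -0.7  1.5] g 7.997206711334002 j7 -0.54
```

View pics/s5c.png

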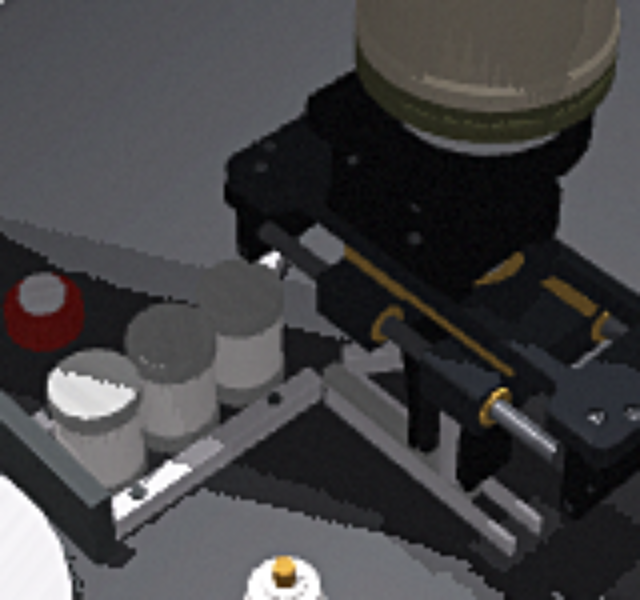

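All three fuses stand in single file (crop (95,385), (172,345), (240,300)) and the fingers hold the gate post at (445,440). Now I'll slide the gate shut.

>>> play_rows:
  claw: [0.95,0.95,0.95,0.95,0.95,0.95,0.95,0.95]
  delta_pos:
    - [0,-0.03,0]
    - [0,-0.05,0]
    - [0,-0.05,0]
    - [0,-0.05,0]
    - [0,-0.03,0]
    - [0,-0.02,0]
    - [0,0,0]
    - [0,0,0]
  delta_rot:
    - [0,0,0]
    - [0,0,0]
    - [0,0,0]
    - [0,0,0]
    - [0,0,0]
    - [0,0,0]
    - [0,0,0]
    - [0,0,0]

```text
time: 21.7
ee_pos: [0.5981, -0.0494, 0.024]
eef_rot: [0.781, 0.625, -0.0, -0.0]
ft_force: [-1.8, 0.2, 4.1]
width: 0.0161
grip_force: 8.0
```

```bash
python3 st.py
```

```text
t 21.7 lane 0.0016 0.0556 z 0.024 yaw y' -12.64 tilt [-0.0006 -0.    ] w 0.0161 F [-1.8  0.2  4.1] g 8.006344242094201 j7 -0.56
```

>>> play_rows:
  claw: [0.95,0.95,0.95,0.95,0.95]
  delta_pos:
    - [0,-0.012,0]
    - [0,-0.012,0]
    - [0,-0.008,0]
    - [0,0,0]
    - [0,0,0]
  delta_rot:
    - [0,0,0]
    - [0,0,0]
    - [0,0,0]
    - [0,0,0]
    - [0,0,0]

```text
time: 22.2
ee_pos: [0.593, -0.0482, 0.0241]
eef_rot: [0.781, 0.625, 0.001, 0.001]
ft_force: [5.9, 0.1, -1.7]
width: 0.0161
grip_force: 8.0
```

```bash
python3 st.py
```

```text
t 22.2 lane 0.0016 0.0504 z 0.0241 yaw y' -12.66 tilt [0.0022 0.0001] w 0.0161 F [ 5.9  0.1 -1.7] g 8.00445937722543 j7 -0.56
```

>>> play_rows:
  claw: [0.95,0.95,0.95,0.95]
  delta_pos:
    - [0,-0.008,0]
    - [0,0,0]
    - [0,0,0]
    - [0,0,0]
  delta_rot:
    - [0,0,0]
    - [0,0,0]
    - [0,0,0]
    - [0,0,0]

```text
time: 22.6
ee_pos: [0.5929, -0.0482, 0.0243]
eef_rot: [0.781, 0.625, 0.002, 0.002]
ft_force: [13.3, -1.3, -7.2]
width: 0.0161
grip_force: 8.0
```

```bash
python3 st.py
```

```text
t 22.6 lane 0.0016 0.0503 z 0.0243 yaw y' -12.68 tilt [0.0052 0.0003] w 0.0161 F [13.3 -1.3 -7.2] g 8.000976500989054 j7 -0.56
```

The gate stopped hard at y ≈ 50 mm, matching the 51 mm shut position. I'll unload, release and rise.

>>> play_rows:
  claw: [0.95,0.95,0.7,0.7,0.7,0.7,0.7,0.7]
  delta_pos:
    - [0,0.014,0]
    - [0,0,0]
    - [0,0,0]
    - [0,0,0]
    - [0,0,0]
    - [0,0,-0.1]
    - [0,0,-0.2]
    - [0,0,-0.2]
  delta_rot:
    - [0,0,0]
    - [0,0,0]
    - [0,0,0]
    - [0,0,0]
    - [0,0,0]
    - [0,0,0]
    - [0,0,0]
    - [0,0,0]

```text
time: 23.4
ee_pos: [0.5924, -0.0482, 0.1245]
eef_rot: [0.781, 0.625, -0.001, -0.001]
ft_force: [-0.3, 0.2, 1.4]
width: 0.0261
grip_force: 0.0
```

>>> play_rows:
  claw: [0.7,0.7,0.7,0.7,0.7,0.7,0.7,0.7]
  delta_pos:
    - [0,0,-0.2]
    - [0.1,0,-0.15]
    - [0.2,0,0]
    - [0.2,0,0]
    - [0.2,0,0]
    - [0.2,0,0]
    - [0,0,0]
    - [0,0,0]
  delta_rot:
    - [0,0,0]
    - [0,0,0]
    - [0,0,0]
    - [0,0,0]
    - [0,0,0]
    - [0,0,0]
    - [0,0,0]
    - [0,0,0]

```text
time: 24.2
ee_pos: [0.6322, 0.1287, 0.1935]
eef_rot: [0.78, 0.626, -0.0, -0.0]
ft_force: [0.3, -0.5, -0.9]
width: 0.0262
grip_force: 0.0
```

```bash
python3 st.py; python3 look.py 6; python3 - <<'E'
from h import *; from st import *
P={}
for n,box in (("scene6",(225,325,240,320)),("top6",(360,427,145,230))):
    p,K,T=load(n+".npz"); print(n,[np.round(proj(K,T,np.r_[O+x*ex,.056]),1) for x in(.099,.063,.027)],"handle shut",proj(K,T,np.r_[O+.051*ey,.046]))
    x0,x1,y0,y1=box;P[n]=cv2.resize(p[y0:y1,x0:x1,::-1],None,fx=5,fy=5)
o=np.zeros((425,800,3),np.uint8);o[:400,:460]=P["scene6"][:,:460];o[:,460:795]=P["top6"];cv2.imwrite("pics/v6.png",o)
E
```

```text
t 24.2 lane -0.1796 0.05 z 0.1935 yaw y' -12.5 tilt [-0.0008  0.    ] w 0.0262 F [ 0.3 -0.5 -0.9] g 0.0 j7 -0.77
scene6 [array([247.2, 284.6]), array([265.6, 272.9]), array([283. , 261.8])] handle shut (np.float64(316.9498819495358), np.float64(274.8149358803649))
top6 [array([416.9, 205.7]), array([401.1, 202.3]), array([385.3, 198.9])] handle shut (np.float64(377.2002999205205), np.float64(175.66121425591015))
```

View pics/v6.png

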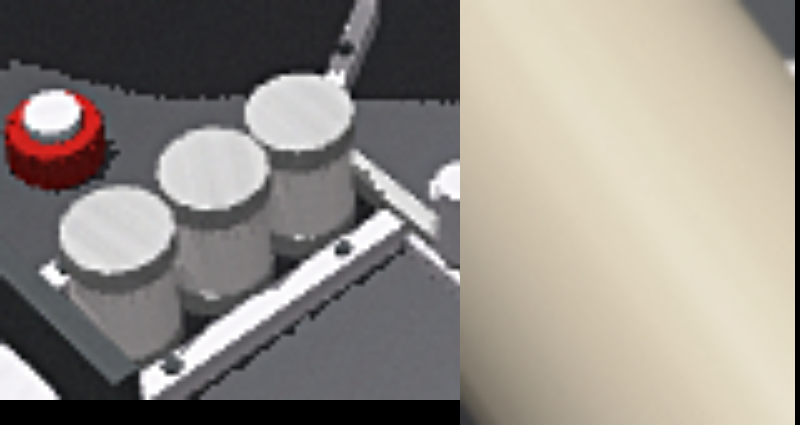

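The scene view shows all three fuses upright in file at (248,286), (267,273) and (285,262), so lane x ≈ 98, 61 and 24 mm. The gate bar is across behind them, the knob is untouched, and the arm is clear (it blocks the top view here).

```bash
python3 -c "
from bench import r
print(r.close_job())"
```

```text
the job is handed in; nothing more can be done
None
```

The job is handed in, though no verdict came back: all three thick fuses stand upright in single file in the lane, the gate is shut against its hard stop behind them, and the arm is clear at about 24 s.

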